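# Wedge a rocking parts cabinet

## Task

The small parts cabinet rocks because one of its feet has lost its rubber pad. Without picking anything up, push the rubber wedge along the bench, thin end first, under that short foot until it bites, tight against the foot and carrying that corner, but do not shove or jack up the cabinet. Then test it: press down firmly with the fingertips (about 10 N) on top of the cabinet right over that foot for a second; if the corner still sinks, push the wedge in further and test again, and when it no longer rocks move away and leave the wedge in place.

Things in the scene. Friction and masses are not known exactly. Their poses are not given: they have to be found in the camera images.
- cabinet: Grey steel cabinet, drawers on its +x side, 2.6 kg. Case 200 (x) by 300 (y) mm, 28 to 112 mm above the bench, flat top. Origin: middle of its plan at bench level, z up. Feet at x +-82, y +-130 mm; three are tapered rubber feet on the bench. The fourth (x +82, y -130) hangs short. Level at rest; over 3 to 4 N down over the short foot (more if the finger drags) tips it; let go, it comes back.
- short_foot (a point): The short foot, a bare 22 mm square steel stub hanging 4 to 8 mm clear of the bench (not known beforehand). The point lies on the bench (z = 0) below the middle of its outer face, which looks to the cabinet's -y side and meets the wedge first; 9 mm inside the case's -y face. Axes as the cabinet: the wedge goes in along +y.
- test_corner (a point): Point on the flat top of the cabinet (112 mm above the bench), straight over the middle of the short foot: where to press for the test. Axes as the cabinet.
- wedge: Black rubber wedge flat on the bench, 80 g, 120 mm long (x), 50 wide (y), 2 mm thick at the thin end (+x) rising evenly to 20 at the heel (-x). Origin: middle of its underside. It starts outside the cabinet's -y side, thin end 35 to 60 mm short of the short foot, up to 12 mm aside and 0.15 rad askew. Slides with 0.5 N; about 5 N makes it snug and it stays; over 10 N lifts or shoves the cabinet.
- wedge_tip (a point): Middle of the wedge's thin edge, on its underside. Axes as the wedge.
- wedge_heel (a point): Middle of the flat upright back face of the wedge (50 mm wide, 20 mm high), 10 mm above the bench: where to push it. Axes as the wedge, +x is the direction to push.
- wheel: Bystander: loose scooter wheel lying flat, 216 mm across, 50 mm thick (axle stub to 70 mm). Origin: centre of its underside.
- spray: Bystander: loose white spray bottle, 72 mm across, 216 mm high. Origin: centre of its underside.
- driver: Bystander: loose screwdriver, 200 mm long, lying on the bench. Origin: near its middle.
Not all that is in view belongs to the job. Several things have the shape of the wedge; the one meant has the colours described above.

How it is judged:
On the way, in this order (a step that is already met when the one before it is completed fails the run):
1. the wedge's thin end has been pushed at least 6 mm under the short foot (y of wedge_tip in the frame of short_foot above 0.006 m and x of wedge_tip in the frame of short_foot between -0.03 and 0.03 m), for 0.1 s.
2. with the wedge there, the fingers press on the cabinet's top over that foot (within 45 mm) with 6 N or more for 0.3 s and the cabinet stays level within 0.008 rad (all of step 1 and contact force between the fingers and cabinet above 6 N and horizontal distance between the grasp point and test_corner below 0.045 m and height (world z) of the grasp point above 0.105 m and angle between cabinet's own z axis and vertical below 0.008 rad), for 0.3 s.
At the end, for the whole second after the job is handed in: The wedge lies flat, at rest, its thin end at least 6 mm past the outer face of the short foot and within 30 mm sideways of its middle, and bears on it (0.1 N or more); the cabinet is at rest, level within 0.01 rad and within 20 mm of where it stood (all of step 1 and contact force between wedge and cabinet above 0.1 N and angle between cabinet's own z axis and vertical below 0.01 rad and angle between wedge's own z axis and vertical below 0.04 rad and height (world z) of wedge below 0.004 m and distance of cabinet from where it was at the start of the episode below 0.02 m and linear speed of each of cabinet, wedge below 0.01 m/s); the robot touches nothing.
It fails at once if the wedge is lifted or tipped up (middle more than 15 mm off the bench) (height (world z) of wedge above 0.015 m).
It fails at once if the cabinet is lifted or tipped (middle raised 12 mm or tilted 0.14 rad) (height (world z) of cabinet above 0.012 m or angle between cabinet's own z axis and vertical above 0.14 rad).
It fails at once if the cabinet is shoved more than 30 mm (distance of cabinet from where it was at the start of the episode above 0.03 m).
It fails at once if the cabinet is pressed with more than 60 N (contact force between the fingers and cabinet above 60 N).
It fails at once if the scooter wheel, the spray bottle or the screwdriver is moved more than 30 mm (distance of any of wheel, spray, driver from where it was at the start of the episode above 0.03 m).
It also fails if it takes over 54 s, if anything falls off the work surface, if the arm or the gripper's body presses on something with over 40 N, if the wrist force passes 120 N, or if a joint passes its speed limit or range.

## Robot

A 7-joint arm with a two-finger parallel gripper is mounted at the origin on the work surface. World frame = base frame: x ahead of the robot, y to its left, z up, the work surface at z = 0. Lengths are in m, angles in rad, forces in N, time in s.
With the tool pointing down it reaches from about 0.35 to 0.9 m from the base axis. Payload 19.9 kg.
Tool frame: the origin (TCP) lies between the finger pads; the fingertips stand 17 mm ahead of it and the grasp point (between the pads) lies 2 mm behind it; y points along the fingers, z is the direction in which the jaws open and shut, and the axes are right-handed (so a half turn about y gives the same grasp; the last joint's range is limited). The gripper opens to 85 mm and grips with 20 to 120 N. Pads are 22 mm wide; open, the fingers measure 114 mm over their backs; the gripper's body (76 mm by 85 mm) begins 54 mm behind the grasp point. The pads swing forward as they close: fully open they stand 13 mm farther back than shut.
Start: joints at [1.113, 0.417, -0.01, 1.614, 0.005, 1.111, -0.053], TCP at [0.253, -0.571, 0.248] pointing down, gripper open.
Joint ranges: [-2.81, 2.81], [-0.39, 2.02], [-1.27, 1.25], [0.06, 2.57], [-1.19, 4.33], [0.19, 2], [-2.82, 2.82]. Speed limits (rad/s): [1.89, 1.89, 2.39, 2.39, 3.01, 3.01, 3.01].

## Interface

Orientations are given as a rotation vector (axis times angle).
In Python, from rig import telemetry, optics, workorder gives the robot as it stands.
- The arm moves only by the tool send_rows, never from a script. Its argument "motion" is a list that holds one entry, the list of rows, each a list of 7 numbers: the shift along the tool's x, y, z in mm, then the turn, a rotation vector about the tool's x, y, z in rad, then the closure, from 0 (fully open) to 1 (shut). A call has 1 to 12 rows; each row is the pose to reach, as a shift and turn from the pose commanded when the call began, along the tool's axes at that moment; what a row does not reach only later rows make up. A row lasts 1/12 s, in which the tool goes at most 41.7 mm and 7.16 degrees, less where a joint would pass 70% of its speed; a pose out of reach is approached as far as the arm can. A call with a gripper value outside its range is refused whole. The fingers move at their own pace and stop on an object; "newtons" is the grip in N (left out, the last holds). Time passes only in rows, so rows that repeat a pose let the fingers close. It gives the time, the measured TCP pose, the force and the opening at its end, in the units of the state.
- telemetry.read_state(): the state, without advancing time (a new reading comes with each control period).
- optics.grab_frame(name): name is "side" or "top" or "wrist"; returns (picture, depth): 480x640x3 uint8, red, green, blue; 480x640 float32, m along the optical axis (not along the pixel's ray), 0 where there is no reading.
- optics.get_calibration(name): a dict with "fx", "fy", "cx", "cy" (pixels), "k1" (the pictures are not rectified: a ray, as slopes to the right and down, at radius r is drawn at 1 + k1 r^2 times it, then the intrinsics apply), "extrinsics" (4x4, takes a point from world to camera coordinates). Camera axes: x right, y down, z forward; pixel columns grow to the right and rows downward; lengths in m; the calibration is good to about 2 mm. A picture is of the moment at which its call begins: read the wrist's pose just before it. get_calibration takes no time and is no camera call; for the wrist camera it gives the pose at the moment of the call.
- workorder.hand_in(): hands the job in, once; it reports no verdict.
The state is a dict: "t": time; "joint_pos": joint angles; "qvel": joint speeds; "tau": joint torques, N m; "tcp_pos": TCP position; "ee_rot": TCP orientation; "contact_force": force on the tool from outside, world axes, zero at the start; "moment": the same for the moment, N m; "gripper_width": opening from 0.0 (shut) to 1.0 (fully open).
Only numpy, scipy, OpenCV 4.12 (cv2) and the standard library are available. Lean on these libraries where they do the work, as an engineer would, in place of code of your own. Each camera call takes 0.05 s, during which the arm holds its last target.

## Working session

There is one attempt and no reset: what is moved stays moved. The work goes in short steps, Python scripts to look and compute and a tool call to move; the robot and the scene stay as the last step left them, time stands still between calls to the robot, and variables do not carry over. Pictures are saved under pics/ and viewed, and the job is handed in when it is done.

Besides the shell and the picture viewer there is one more tool, called after ">>>" as name(argument=value, ...), one argument or row to a line, values as JSON. send_rows: Moves the arm, as the interface text tells. Its arguments: {"type":"object","properties":{"motion":{"type":"array","items":{"type":"array","items":{"type":"array","items":{"type":"number"}}}},"newtons":{"type":"number"}},"required":["motion"]}

```bash
mkdir -p pics; ls; python3 - <<'E'
from rig import telemetry, optics
import cv2
print(telemetry.read_state())
import numpy as np
for n in ("side","top","wrist"):
    c=optics.get_calibration(n)
    p,d=optics.grab_frame(n)
    print(n,c)
    cv2.imwrite(f"pics/{n}0.png",p[:,:,::-1]); np.savez(f"{n}0.npz",p=p,d=d,**{k:c[k] for k in c})
E
```

```text
pics
{'t': 0.0, 'joint_pos': array([ 1.11246434,  0.41799766, -0.01030909,  1.61415597,  0.00470396,
        1.11068981, -0.05297469]), 'qvel': array([-0.0004617 , -0.00094864,  0.00153966, -0.0011163 ,  0.00182521,
        0.00086931, -0.0003244 ]), 'tau': array([-3.81428790e-04, -8.64458084e+01,  6.78353906e-01, -4.34901452e+01,
        1.90961163e-02,  7.39146257e-03,  4.46762942e-05]), 'tcp_pos': array([ 0.25290725, -0.57119791,  0.24765309]), 'ee_rot': array([-0.42162144,  1.99294883, -1.99055076]), 'contact_force': array([-0.22986376, -0.22120689, -0.00051704]), 'moment': array([-0.01249689, -0.03554162,  0.05151582]), 'gripper_width': 1.0039296345466104}
side {'fx': 450.10503269110075, 'fy': 450.10503269110075, 'cx': 315.5636627411637, 'cy': 237.79645997978417, 'k1': -0.08149517038224822, 'extrinsics': array([[-0.92031673, -0.39098569, -0.01213658,  0.53561587],
       [-0.23006962,  0.56611749, -0.7915674 ,  0.22532258],
       [ 0.31636226, -0.72570047, -0.61096133,  1.0581419 ],
       [ 0.        ,  0.        ,  0.        ,  1.        ]])}
top {'fx': 512.4738289843528, 'fy': 512.4738289843528, 'cx': 317.0792380969218, 'cy': 242.0163474113246, 'k1': -0.05337142928071843, 'extrinsics': array([[-0.02578365, -0.99966212,  0.00329303,  0.02467844],
       [-0.99705429,  0.02547808, -0.07234364,  0.56731511],
       [ 0.0722353 , -0.00514861, -0.99737433,  1.33256803],
       [ 0.        ,  0.        ,  0.        ,  1.        ]])}
wrist {'fx': 429.250268775707, 'fy': 429.250268775707, 'cx': 320.44864987385563, 'cy': 235.75406410610685, 'k1': 0.02078330422363121, 'extrinsics': array([[ 0.40571963, -0.9139952 , -0.00208525, -0.62607636],
       [-0.8688668 , -0.38639332,  0.30946839, -0.04129084],
       [-0.28365835, -0.12374559, -0.95090744,  0.38102201],
       [ 0.        ,  0.        ,  0.        ,  1.        ]])}
```

View pics/top0.png

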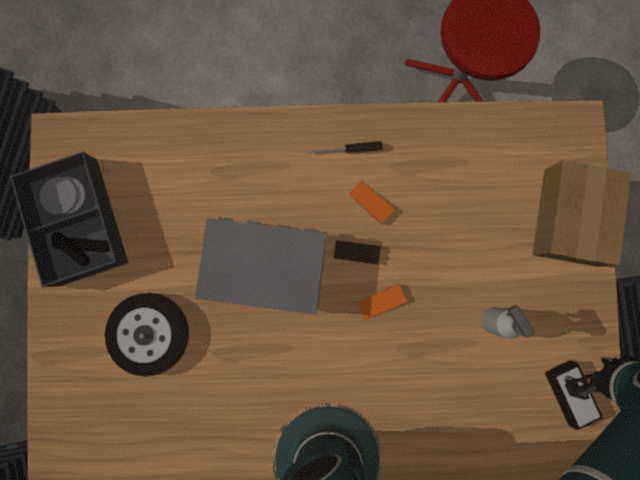

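View pics/side0.png

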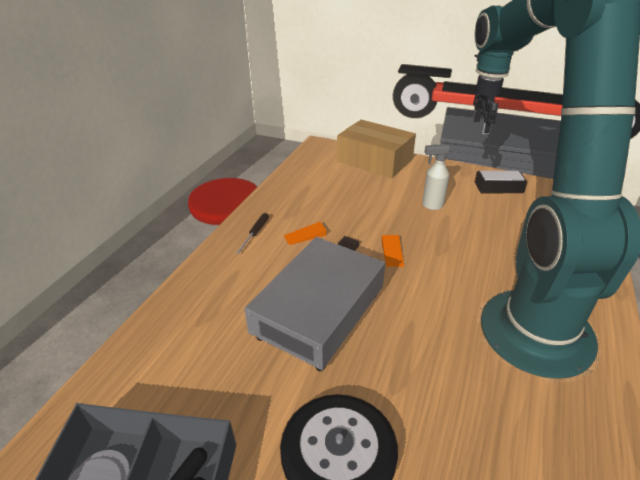

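View pics/wrist0.png

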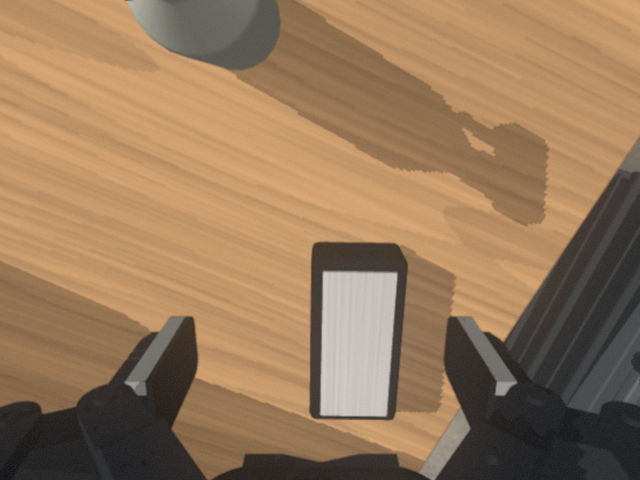

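Top view: grey cabinet at about (262,266), its -y face on the right (column ~322). The black wedge is at (357,252), with orange decoys at (372,202) and (384,300). Next I measure the cabinet and the wedge.

```bash
cat > h.py <<'E'
import numpy as np, cv2
def load(f): return dict(np.load(f))
def rays(c,uv):
    uv=np.asarray(uv,float).reshape(-1,1,2)
    K=np.array([[c['fx'],0,c['cx']],[0,c['fy'],c['cy']],[0,0,1]],float)
    n=cv2.undistortPoints(uv,K,np.array([float(c['k1']),0,0,0])).reshape(-1,2)
    E=c['extrinsics'];R=E[:3,:3];t=E[:3,3]
    d=np.c_[n,np.ones(len(n))]@R   # world dirs, z_cam=1
    return -R.T@t,d
def onplane(c,uv,z):
    o,d=rays(c,uv); s=(z-o[2])/d[:,2]; return o+d*s[:,None]
def pts(c,uv):
    uv=np.asarray(uv).reshape(-1,2); o,d=rays(c,uv)
    return o+d*c['d'][uv[:,1].astype(int),uv[:,0].astype(int)][:,None]
def proj(c,P):
    E=c['extrinsics'];q=np.asarray(P)@E[:3,:3].T+E[:3,3]
    n=q[:,:2]/q[:,2:];r=(n**2).sum(1)
    n=n*(1+float(c['k1'])*r)[:,None]
    return n*[c['fx'],c['fy']]+[c['cx'],c['cy']]
E
python3 - <<'E'
from h import *
c=load('top0.npz')
vv,uu=np.mgrid[0:480,0:640]; uv=np.c_[uu.ravel(),vv.ravel()]
P=pts(c,uv).reshape(480,640,3)
def big(m):
    n,l,s,ce=cv2.connectedComponentsWithStats(m.astype(np.uint8)); return l==1+np.argmax(s[1:,4])
reg=np.zeros((480,640),bool);reg[190:340,170:345]=1
m=big(reg&(abs(P[...,2]-0.112)<0.012))
print('cab z',np.median(P[m][:,2]),m.sum())
cn=max(cv2.findContours(m.astype(np.uint8),0,1)[0],key=cv2.contourArea)
w=onplane(c,cn.reshape(-1,2),0.112)[:,:2]
r=cv2.minAreaRect((w*1000).astype(np.float32)); print(r, cv2.boxPoints(r))
g=c['p'].max(2)
reg[:]=0;reg[225:280,318:400]=1
m=big(reg&(g<45))
cn=max(cv2.findContours(m.astype(np.uint8),0,1)[0],key=cv2.contourArea)
r=cv2.minAreaRect(cn); b=cv2.boxPoints(r); print(m.sum(),r,b); print(onplane(c,b,0.0)*1000);print(onplane(c,b,0.02)*1000)
for x in range(326,390,4):
    col=np.where(m[:,x])[0]
    if len(col): print(x,col.min(),col.max(),np.round(np.array([P[y,x]*1000 for y in (int(col.mean()),)]),1))
cv2.imwrite('pics/crop0.png',cv2.resize(c['p'][200:330,290:420,::-1],None,fx=4.5,fy=4.5,interpolation=cv2.INTER_CUBIC))
E
```

```text
cab z 0.11241532324778358 9817
((507.1680603027344, 150.30369567871094), (301.1783142089844, 197.94717407226562), 81.15314483642578) [[386.21225   16.727646]
 [581.80444  -13.715439]
 [628.1239   283.87976 ]
 [432.53168  314.3228  ]]
710 ((356.4800109863281, 251.6400146484375), (43.84061813354492, 17.253402709960938), 8.130102157592773) [[333.56    257.08002]
 [336.      240.00002]
 [379.40002 246.20001]
 [376.96002 263.28003]]
[[ 527.72896952  -33.02971623    0.        ]
 [ 573.37027544  -40.85860382    0.        ]
 [ 553.73066451 -156.79740563    0.        ]
 [ 508.13088454 -148.68919002    0.        ]]
[[ 526.88654753  -32.29824891   20.        ]
 [ 571.86157137  -40.01284863   20.        ]
 [ 552.50866391 -154.25914966   20.        ]
 [ 507.57455982 -146.26929961   20.        ]]
334 254 254 [[535.8 -34.4   2.3]]
338 241 257 [[549.  -45.5   0.9]]
342 242 258 [[546.  -56.1   2. ]]
346 242 258 [[545.3 -66.3   9.1]]
350 243 259 [[542.7 -77.2   4.3]]
354 244 260 [[539.4 -87.3  10.5]]
358 244 260 [[539.2 -98.1   8.8]]
362 245 260 [[ 538.8 -108.5   11.6]]
366 245 261 [[ 535.7 -118.7   15.6]]
370 245 262 [[ 535.4 -129.3   14.9]]
374 247 262 [[ 529.8 -139.6   16.2]]
378 247 255 [[ 542.6 -150.3   19.3]]
```

View pics/crop0.png

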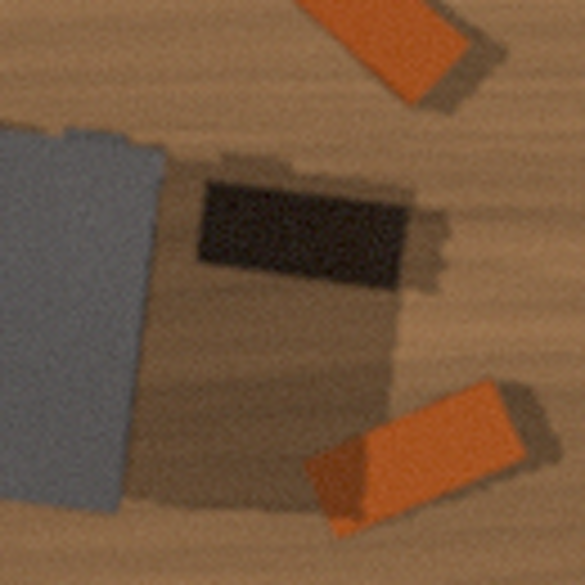

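```bash
python3 - <<'E'
from h import *
from scipy.spatial.transform import Rotation as R
from rig import telemetry
s=telemetry.read_state()
M=R.from_rotvec(s['ee_rot']).as_matrix(); print('tool axes cols\n',M.round(3))
w=load('wrist0.npz');E=w['extrinsics']
cam=-E[:3,:3].T@E[:3,3]; print('cam',cam,'in tool',M.T@(cam-s['tcp_pos']))
c=load('top0.npz')
vv,uu=np.mgrid[0:480,0:640]; P=pts(c,np.c_[uu.ravel(),vv.ravel()]).reshape(480,640,3)
reg=np.zeros((480,640),bool);reg[300:345,475:540]=1
m=reg&(P[...,2]>0.05);q=P[m];print('spray',q.min(0),q.max(0)); t=q[q[:,2]>.19];print(t.min(0),t.max(0),t.mean(0))
b=np.median(q[(q[:,2]>.07)&(q[:,2]<.15)],0);print(b)
for p in (np.array([.165,.986,0]),):
  for sg in (1,-1):
    x=sg*p/np.linalg.norm(p);y=np.array([0,0,-1.]);T=np.c_[x,y,np.cross(x,y)]
    print(sg,R.from_matrix(M.T@T).as_rotvec())
tgt=np.array([.522,-.19,.15]);print('shift tool',M.T@(tgt-s['tcp_pos'])*1000)
E
```

```text
tool axes cols
 [[-0.914 -0.     0.405]
 [-0.405  0.001 -0.914]
 [ 0.    -1.    -0.001]]
cam [ 0.3262153  -0.5410355   0.37378935] in tool [-0.07927703 -0.12598521  0.00191147]
spray [ 0.31322001 -0.47733114  0.05023603] [0.47002182 0.01707687 1.37002952]
[ 0.32744973 -0.47617758  0.19007892] [0.47002182 0.01707687 1.37002952] [ 0.36554429 -0.43220254  0.24346785]
[ 0.34825849 -0.43345014  0.12555143]
1 [4.46661477e-04 2.15337450e+00 1.05717995e-03]
-1 [ 9.00643688e-04 -9.88217894e-01 -3.80524470e-04]
shift tool [-400.42540319   98.00148998 -239.61063731]
```

>>> send_rows(
  motion=[
    [[-40,-40,3,0,-0.12,0,0.85],[-80,-52,6,0,-0.24,0,0.85],[-120,-52,8,0,-0.36,0,0.85],[-160,-52,11,0,-0.48,0,0.85],[-200,-52,13,0,-0.6,0,0.85],[-240,-52,16,0,-0.72,0,0.85],[-263,-52,17,0,-0.84,0,0.85],[-263,-52,17,0,-0.96,0,0.85],[-263,-52,17,0,-0.988,0,0.85],[-263,-52,17,0,-0.988,0,0.85]],
  ],
)

```text
t: 0.98
tcp_pos: [0.5007, -0.4802, 0.2996]
ee_rot: [-1.127, 1.33, -1.328]
contact_force: [1.1, 0.7, 0.3]
gripper_width: 0.15
```

```bash
cat > st.py <<'E'
from h import *
from scipy.spatial.transform import Rotation as R
from rig import telemetry
import sys
s=telemetry.read_state();M=R.from_rotvec(s['ee_rot']).as_matrix()
print('t',round(s['t'],2),'tcp',(s['tcp_pos']*1000).round(1),'F',s['contact_force'].round(2),'w',round(s['gripper_width'],3),'j',s['joint_pos'].round(2))
print(M.round(3))
yaw=np.degrees(np.arctan2(-M[0,0],-M[1,0])); print('heading deg from +y',yaw,'tilt',np.degrees(np.arccos(-M[2,1])))
if len(sys.argv)>3:
    t=np.array(list(map(float,sys.argv[1:4])))/1000; print('shift',(M.T@(t-s['tcp_pos'])*1000).round(1))
E
python3 st.py 519 -210 200
```

```text
t 0.98 tcp [ 500.7 -480.2  299.6] F [1.12 0.69 0.33] w 0.15 j [ 0.9   0.52 -0.27  1.35  0.14  1.29  0.46]
[[-0.163 -0.001  0.987]
 [-0.987  0.001 -0.163]
 [-0.001 -1.    -0.001]]
heading deg from +y 9.378517381771971 tilt 0.05980834026956388
shift [-269.6   99.8  -25.9]
```

>>> send_rows(
  motion=[
    [[-40,15,-4,0,0,0,0.85],[-80,30,-8,0,0,0,0.85],[-120,45,-12,0,0,0,0.85],[-160,60,-16,0,0,0,0.85],[-200,75,-20,0,0,0,0.85],[-235,90,-23,0,0,0,0.85],[-265,100,-25,0,0,0,0.85],[-265,100,-25,0,0,0,0.85]],
  ],
)

```text
t: 1.65
tcp_pos: [0.5194, -0.2081, 0.1985]
ee_rot: [-1.128, 1.33, -1.324]
contact_force: [0.1, 1.4, 1.2]
gripper_width: 0.146
```

```bash
cat > wr.py <<'E'
from h import *
from rig import optics
import sys
n=sys.argv[1]; cam=sys.argv[2] if len(sys.argv)>2 else 'wrist'
c=optics.get_calibration(cam);p,d=optics.grab_frame(cam)
cv2.imwrite(f"pics/{n}.png",p[:,:,::-1]); np.savez(f"{n}.npz",p=p,d=d,**{k:c[k] for k in c})
E
python3 wr.py w1; python3 st.py
```

```text
t 1.7 tcp [ 519.4 -211.7  199.6] F [-0.17 -1.39  0.47] w 0.148 j [ 0.62  0.38 -0.35  1.81  0.15  0.98  0.04]
[[-0.163 -0.001  0.987]
 [-0.987  0.001 -0.163]
 [-0.001 -1.    -0.002]]
heading deg from +y 9.367530771428763 tilt 0.10755128346380134
```

View pics/w1.png

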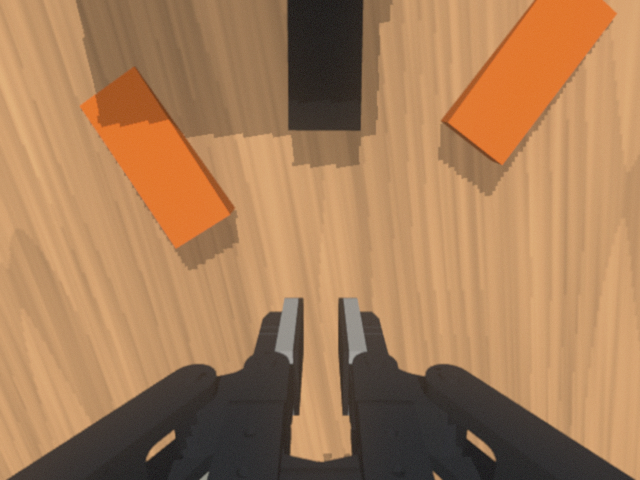

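Wrist view: black wedge with its heel edge between (289,130) and (361,130), and fingers at columns ~290 and ~350.

```bash
python3 - <<'E'
from h import *
c=load('w1.npz')
a=onplane(c,[[288.5,130.5],[361,130.5]],0.02)*1000;print(a.round(1),np.linalg.norm(a[0]-a[1]),a.mean(0))
a=onplane(c,[[289,5],[363,5]],0.017)*1000;print(a)
d=pts(c,[[325,120],[325,60],[325,160]])*1000;print(d.round(1))
E
python3 st.py 520 -195 21;python3 st.py 518 -195 21;
```

```text
[[ 506.9 -149.7   20. ]
 [ 556.3 -157.7   20. ]] 50.05727080890888 [ 531.5758402  -153.72188549   20.        ]
[[521.17969963 -73.46544441  17.        ]
 [567.8416099  -81.04305585  17.        ]]
[[ 5.328e+02 -1.469e+02  1.960e+01]
 [ 5.389e+02 -1.089e+02  1.370e+01]
 [ 5.283e+02 -1.764e+02  4.000e-01]]
t 1.7 tcp [ 519.4 -211.7  199.6] F [-0.17 -1.39  0.47] w 0.148 j [ 0.62  0.38 -0.35  1.81  0.15  0.98  0.04]
[[-0.163 -0.001  0.987]
 [-0.987  0.001 -0.163]
 [-0.001 -1.    -0.002]]
heading deg from +y 9.367530771428763 tilt 0.10755128346380134
shift [-16.4 178.6  -1.9]
t 1.7 tcp [ 519.4 -211.7  199.6] F [-0.17 -1.39  0.47] w 0.148 j [ 0.62  0.38 -0.35  1.81  0.15  0.98  0.04]
[[-0.163 -0.001  0.987]
 [-0.987  0.001 -0.163]
 [-0.001 -1.    -0.002]]
heading deg from +y 9.367530771428763 tilt 0.10755128346380134
shift [-16.1 178.6  -3.8]
```

>>> send_rows(
  motion=[
    [[-5,35,2,0,0,0,0.85],[-10,70,4,0,0,0,0.85],[-16,105,5,0,0,0,0.85],[-17,140,5,0,0,0,0.85],[-17,165,5,0,0,0,0.85],[-17,178,5,0,0,0,0.85],[-17,178,5,0,0,0,0.85],[-17,178,5,0,0,0,0.85]],
  ],
)

```text
t: 2.37
tcp_pos: [0.5274, -0.1998, 0.0228]
ee_rot: [-1.126, 1.331, -1.332]
contact_force: [-0.4, -1.0, 1.6]
gripper_width: 0.155
```

```bash
python3 wr.py w2; python3 st.py
```

```text
t 2.42 tcp [ 528.  -199.9   23.7] F [ 0.65 -0.1   0.54] w 0.149 j [ 0.53  0.64 -0.28  1.9   0.28  0.64 -0.09]
[[-0.166  0.001  0.986]
 [-0.986 -0.001 -0.166]
 [ 0.    -1.     0.002]]
heading deg from +y 9.577866523375384 tilt 0.0913025668633824
```

View pics/w2.png

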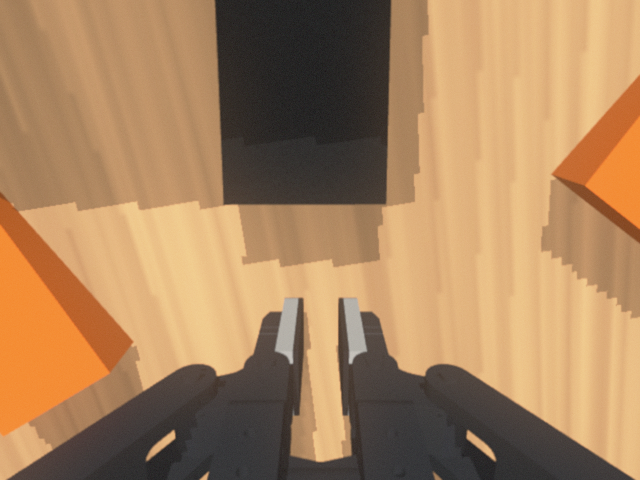

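>>> send_rows(
  motion=[
    [[-8,1,0,0,0,0,0.85],[-16,1,0,0,0,0,0.85],[-24,1,0,0,0,0,0.85],[-30,1,0,0,0,0,0.85],[-35,1,0,0,0,0,0.85],[-40,1,0,0,0,0,0.85],[-46,1,0,0,0,0,0.85],[-52,1,0,0,0,0,0.85],[-58,1,0,0,0,0,0.85],[-64,1,0,0,0,0,0.85],[-69,1,0,0,0,0,0.85],[-72,1,0,0,0,0,0.85]],
  ],
)

```text
t: 3.42
tcp_pos: [0.5393, -0.1272, 0.0212]
ee_rot: [-1.126, 1.33, -1.33]
contact_force: [0.5, -0.2, 0.1]
gripper_width: 0.147
```

```bash
python3 wr.py w3; python3 wr.py t3 top; python3 st.py; python3 -c "
from h import *
c=load('t3.npz');cv2.imwrite('pics/t3c.png',cv2.resize(c['p'][190:320,280:410,::-1],None,fx=4.5,fy=4.5))"
```

```text
t 3.52 tcp [ 539.3 -127.4   21.3] F [-0.53 -0.64  0.42] w 0.148 j [ 0.4   0.63 -0.28  1.92  0.28  0.63 -0.22]
[[-0.164 -0.     0.986]
 [-0.986  0.    -0.164]
 [-0.    -1.    -0.   ]]
heading deg from +y 9.457791560321082 tilt 0.016364610825508285
```

View pics/w3.png

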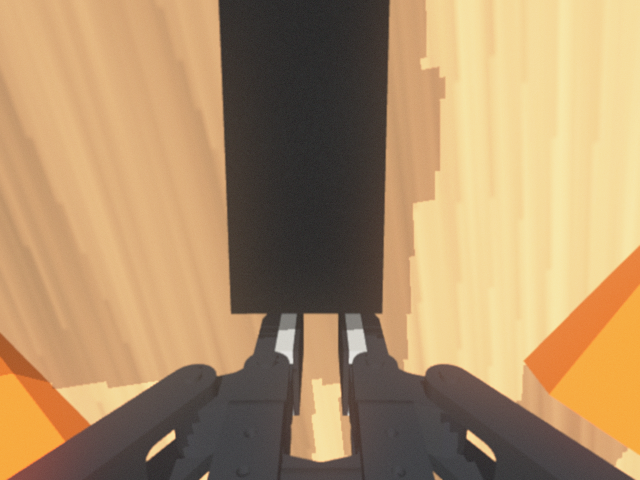

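View pics/t3c.png

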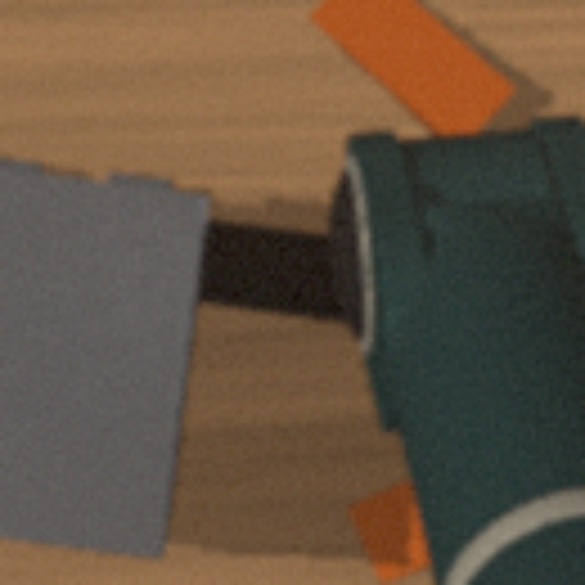

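Wrist view: the wedge is straight, its heel edge is at row ~313 between columns 231 and 382, and the finger faces are against it. I'll compute the tip position relative to the foot.

```bash
cat > tip.py <<'E'
from h import *
import sys
f=sys.argv[1];a=list(map(float,sys.argv[2:6]))
c=load(f); q=onplane(c,[[a[0],a[1]],[a[2],a[3]]],0.02)*1000
e=q[1]-q[0]; w=np.linalg.norm(e[:2]); e/=w; n=np.array([-e[1],e[0]]); m=q.mean(0)[:2]; tip=m+n*120
C=np.array([507.2,150.3]);X=np.array([.988,-.1538]);Y=np.array([.1538,.988])
foot=C+82*X-141*Y
print('heel',m,'width',w,'heading',np.degrees(np.arctan2(n[0],n[1])),'tip',tip,'local x,y',(tip-foot)@X,(tip-foot)@Y)
E
python3 tip.py w3.npz 231 313.5 382.5 313.5; python3 tip.py w2.npz 223.5 204.5 387 204.5
```

```text
heel [ 537.25638955 -117.39596063] width 50.12680279570232 heading 9.42907079309902 tip [556.91557066   0.98273931] local x,y -9.899493573967161 1.0923812437000036
heel [ 531.3726316  -153.79975147] width 50.389274895938996 heading 9.528656489636154 tip [551.23753672 -35.45539992] local x,y -9.905205291240236 -35.78178193258157
```

>>> send_rows(
  motion=[
    [[-2,0,0,0,0,0,0.85],[-4,0,0,0,0,0,0.85],[-6,0,0,0,0,0,0.85],[-8,0,0,0,0,0,0.85],[-9,0,0,0,0,0,0.85],[-9,0,0,0,0,0,0.85],[-9,0,0,0,0,0,0.85]],
  ],
)

```text
t: 4.1
tcp_pos: [0.5406, -0.1192, 0.0213]
ee_rot: [-1.126, 1.33, -1.33]
contact_force: [0.1, 0.2, 0.8]
gripper_width: 0.149
```

>>> send_rows(
  motion=[
    [[-1,0,0,0,0,0,0.85],[-2,0,0,0,0,0,0.85],[-2,0,0,0,0,0,0.85],[-2,0,0,0,0,0,0.85]],
  ],
)

```text
t: 4.43
tcp_pos: [0.5409, -0.1172, 0.0213]
ee_rot: [-1.126, 1.331, -1.33]
contact_force: [0.5, -0.2, 0.3]
gripper_width: 0.15
```

>>> send_rows(
  motion=[
    [[-1,0,0,0,0,0,0.85],[-2,0,0,0,0,0,0.85],[-2,0,0,0,0,0,0.85],[-2,0,0,0,0,0,0.85]],
  ],
)

```text
t: 4.77
tcp_pos: [0.5413, -0.1152, 0.0213]
ee_rot: [-1.126, 1.33, -1.33]
contact_force: [-0.2, 0.4, -0.0]
gripper_width: 0.15
```

>>> send_rows(
  motion=[
    [[-1,0,0,0,0,0,0.85],[-2,0,0,0,0,0,0.85],[-2,0,0,0,0,0,0.85],[-2,0,0,0,0,0,0.85]],
  ],
)

```text
t: 5.1
tcp_pos: [0.5416, -0.1132, 0.0213]
ee_rot: [-1.126, 1.33, -1.33]
contact_force: [-0.5, -0.5, -0.3]
gripper_width: 0.152
```

>>> send_rows(
  motion=[
    [[-1,0,0,0,0,0,0.85],[-2,0,0,0,0,0,0.85],[-2,0,0,0,0,0,0.85],[-2,0,0,0,0,0,0.85]],
  ],
)

```text
t: 5.43
tcp_pos: [0.542, -0.1112, 0.0213]
ee_rot: [-1.126, 1.33, -1.33]
contact_force: [1.3, 1.2, 0.3]
gripper_width: 0.152
```

>>> send_rows(
  motion=[
    [[-1,0,0,0,0,0,0.85],[-2,0,0,0,0,0,0.85],[-2,0,0,0,0,0,0.85],[-2,0,0,0,0,0,0.85]],
  ],
)

```text
t: 5.77
tcp_pos: [0.5423, -0.1093, 0.0213]
ee_rot: [-1.126, 1.33, -1.33]
contact_force: [0.4, -0.2, 0.1]
gripper_width: 0.151
```

>>> send_rows(
  motion=[
    [[-1,0,0,0,0,0,0.85],[-2,0,0,0,0,0,0.85],[-2,0,0,0,0,0,0.85],[-2,0,0,0,0,0,0.85]],
  ],
)

```text
t: 6.1
tcp_pos: [0.5426, -0.1073, 0.0213]
ee_rot: [-1.126, 1.33, -1.33]
contact_force: [-0.5, 0.1, -0.0]
gripper_width: 0.15
```

```bash
python3 wr.py w4; python3 st.py;  python3 wr.py s4 side
```

```text
t 6.15 tcp [ 542.6 -107.4   21.3] F [ 0.73  0.07 -0.51] w 0.151 j [ 0.36  0.63 -0.28  1.92  0.28  0.63 -0.26]
[[-0.165 -0.     0.986]
 [-0.986  0.    -0.165]
 [-0.    -1.    -0.   ]]
heading deg from +y 9.507631507565499 tilt 0.004733297842171792
```

View pics/w4.png

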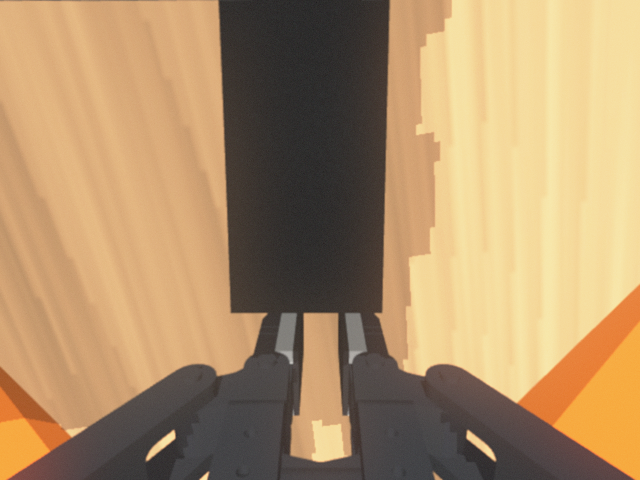

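The wedge is still against the fingers (heel edge at row 312) and straight, with the tip about 21 mm in and no bite yet. Continuing.

>>> send_rows(
  motion=[
    [[-1,0,0,0,0,0,0.85],[-2,0,0,0,0,0,0.85],[-2,0,0,0,0,0,0.85],[-2,0,0,0,0,0,0.85]],
  ],
)

```text
t: 6.53
tcp_pos: [0.5429, -0.1053, 0.0212]
ee_rot: [-1.126, 1.33, -1.33]
contact_force: [0.5, 0.3, -0.2]
gripper_width: 0.152
```

>>> send_rows(
  motion=[
    [[-1,0,0,0,0,0,0.85],[-2,0,0,0,0,0,0.85],[-2,0,0,0,0,0,0.85],[-2,0,0,0,0,0,0.85]],
  ],
)

```text
t: 6.87
tcp_pos: [0.5433, -0.1033, 0.0213]
ee_rot: [-1.126, 1.33, -1.33]
contact_force: [-0.0, -1.0, 0.4]
gripper_width: 0.15
```

>>> send_rows(
  motion=[
    [[-1,0,0,0,0,0,0.85],[-1,0,0,0,0,0,0.85],[-1,0,0,0,0,0,0.85]],
  ],
)

```text
t: 7.12
tcp_pos: [0.5435, -0.1024, 0.0213]
ee_rot: [-1.126, 1.33, -1.33]
contact_force: [-0.8, -0.4, -0.2]
gripper_width: 0.149
```

>>> send_rows(
  motion=[
    [[-1,0,0,0,0,0,0.85],[-1,0,0,0,0,0,0.85],[-1,0,0,0,0,0,0.85]],
  ],
)

```text
t: 7.37
tcp_pos: [0.5436, -0.1014, 0.0213]
ee_rot: [-1.126, 1.33, -1.33]
contact_force: [0.4, -0.1, 0.3]
gripper_width: 0.151
```

>>> send_rows(
  motion=[
    [[-1,0,0,0,0,0,0.85],[-1,0,0,0,0,0,0.85],[-1,0,0,0,0,0,0.85]],
  ],
)

```text
t: 7.62
tcp_pos: [0.5438, -0.1004, 0.0213]
ee_rot: [-1.126, 1.33, -1.33]
contact_force: [0.1, 0.5, 0.2]
gripper_width: 0.152
```

>>> send_rows(
  motion=[
    [[-1,0,0,0,0,0,0.85],[-1,0,0,0,0,0,0.85],[-1,0,0,0,0,0,0.85]],
  ],
)

```text
t: 7.87
tcp_pos: [0.5439, -0.0994, 0.0213]
ee_rot: [-1.126, 1.33, -1.33]
contact_force: [-0.1, 0.4, 0.7]
gripper_width: 0.151
```

>>> send_rows(
  motion=[
    [[-1,0,0,0,0,0,0.85],[-1,0,0,0,0,0,0.85],[-1,0,0,0,0,0,0.85]],
  ],
)

```text
t: 8.12
tcp_pos: [0.5441, -0.0984, 0.0213]
ee_rot: [-1.126, 1.33, -1.33]
contact_force: [-0.2, 0.3, 0.2]
gripper_width: 0.152
```

>>> send_rows(
  motion=[
    [[-1,0,0,0,0,0,0.85],[-1,0,0,0,0,0,0.85],[-1,0,0,0,0,0,0.85]],
  ],
)

```text
t: 8.37
tcp_pos: [0.5443, -0.0975, 0.0213]
ee_rot: [-1.126, 1.33, -1.33]
contact_force: [0.0, -0.6, 0.4]
gripper_width: 0.152
```

>>> send_rows(
  motion=[
    [[-1,0,0,0,0,0,0.85],[-1,0,0,0,0,0,0.85],[-1,0,0,0,0,0,0.85]],
  ],
)

```text
t: 8.62
tcp_pos: [0.5444, -0.0964, 0.0213]
ee_rot: [-1.126, 1.33, -1.33]
contact_force: [-0.3, -0.9, 0.5]
gripper_width: 0.147
```

>>> send_rows(
  motion=[
    [[-1,0,0,0,0,0,0.85],[-1,0,0,0,0,0,0.85],[-1,0,0,0,0,0,0.85]],
  ],
)

```text
t: 8.87
tcp_pos: [0.5446, -0.0955, 0.0213]
ee_rot: [-1.126, 1.331, -1.33]
contact_force: [-0.2, 0.5, -0.0]
gripper_width: 0.154
```

>>> send_rows(
  motion=[
    [[-1,0,0,0,0,0,0.85],[-1,0,0,0,0,0,0.85],[-1,0,0,0,0,0,0.85]],
  ],
)

```text
t: 9.12
tcp_pos: [0.5448, -0.0945, 0.0213]
ee_rot: [-1.126, 1.33, -1.33]
contact_force: [0.7, -0.4, -0.5]
gripper_width: 0.152
```

```bash
python3 wr.py w5; python3 st.py;  python3 wr.py s5 side; python3 - <<'E'
from h import *
a=load('side0.npz');b=load('s5.npz')
cv2.imwrite('pics/s5c.png',cv2.resize(np.vstack([a['p'][225:385,230:400],b['p'][225:385,230:400]])[:,:,::-1],None,fx=1.8,fy=1.8))
d=cv2.absdiff(a['p'],b['p'])[225:385,230:400].max(2)
cv2.imwrite('pics/s5d.png',cv2.resize(np.minimum(d.astype(int)*4,255).astype(np.uint8),None,fx=3,fy=3))
E
```

```text
t 9.17 tcp [544.8 -94.5  21.3] F [ 0.37  0.64 -0.13] w 0.152 j [ 0.34  0.63 -0.28  1.93  0.28  0.63 -0.29]
[[-0.165 -0.     0.986]
 [-0.986  0.    -0.165]
 [-0.    -1.    -0.   ]]
heading deg from +y 9.506710914225279 tilt 0.0047608191576517835
```

View pics/w5.png

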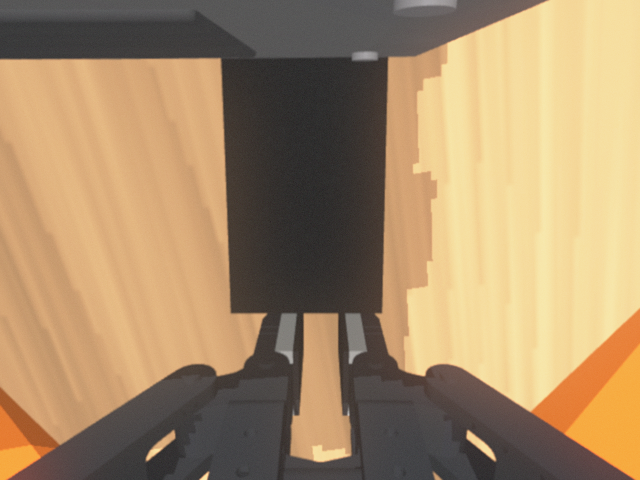

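View pics/s5d.png

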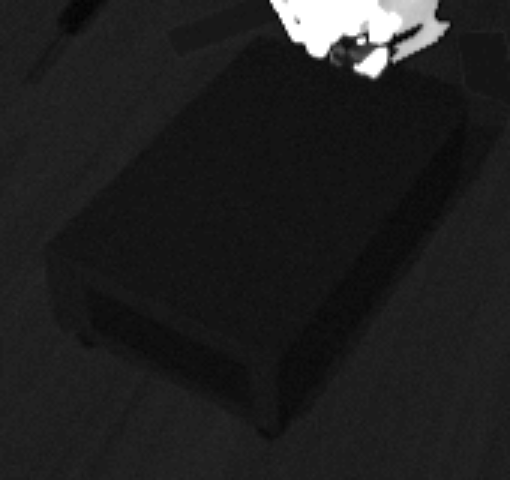

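Wrist view: the cabinet edge is at row 57, with a small light patch at (365,56) and another at (425,5). I'll check by depth what these are.

```bash
python3 tip.py w5.npz 231 313 382.5 313; python3 - <<'E'
from h import *
c=load('w5.npz')
C=np.array([507.2,150.3]);X=np.array([.988,-.1538]);Y=np.array([.1538,.988])
for n,uv in dict(edgeL=[260,52],edgeM=[330,52],bit=[365,56],bit2=[425,4],cornr=[412,50],up=[300,20],wed=[330,70],wedhe=[300,300]).items():
    p=pts(c,[uv])[0]*1000; q=p[:2]-C; print(n,p.round(1),'cab local',(q@X).round(1),(q@Y).round(1),p[2].round(1))
cv2.imwrite('pics/w5c.png',cv2.resize(c['p'][0:100,220:460,::-1],None,fx=3,fy=3))
E
```

```text
heel [542.7859931  -84.49094585] width 50.112628049408194 heading 9.458499821782564 tip [562.50597487  33.87764086] local x,y -9.435410068430029 34.452348144373175
edgeL [546.8  -6.7  44.2] cab local 63.3 -149.0 44.2
edgeM [562.   -9.2  44.4] cab local 78.7 -149.2 44.4
bit [569.8 -11.2  42.3] cab local 86.7 -149.9 42.3
bit2 [558.5 -18.  147.3] cab local 76.5 -158.4 147.3
cornr [580.1 -11.8  43.3] cab local 97.0 -148.9 43.3
up [557.4  -8.3  85.3] cab local 74.0 -149.0 85.3
wed [562.5 -11.1   8.7] cab local 79.5 -150.9 8.7
wedhe [541.6 -78.9  21.1] cab local 69.2 -221.2 21.1
```

View pics/w5c.png

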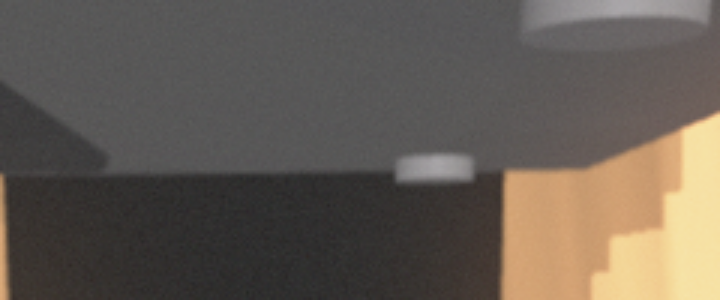

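>>> send_rows(
  motion=[
    [[-1,0,0,0,0,0,0.85],[-1,0,0,0,0,0,0.85],[-1,0,0,0,0,0,0.85]],
  ],
)

```text
t: 9.47
tcp_pos: [0.5449, -0.0935, 0.0213]
ee_rot: [-1.126, 1.33, -1.33]
contact_force: [0.4, 0.2, -0.4]
gripper_width: 0.151
```

>>> send_rows(
  motion=[
    [[-1,0,0,0,0,0,0.85],[-1,0,0,0,0,0,0.85],[-1,0,0,0,0,0,0.85]],
  ],
)

```text
t: 9.72
tcp_pos: [0.5451, -0.0926, 0.0213]
ee_rot: [-1.126, 1.33, -1.33]
contact_force: [0.3, -0.6, 0.3]
gripper_width: 0.15
```

>>> send_rows(
  motion=[
    [[-1,0,0,0,0,0,0.85],[-1,0,0,0,0,0,0.85],[-1,0,0,0,0,0,0.85]],
  ],
)

```text
t: 9.97
tcp_pos: [0.5452, -0.0918, 0.0213]
ee_rot: [-1.126, 1.331, -1.331]
contact_force: [-0.2, -3.7, 0.7]
gripper_width: 0.151
```

>>> send_rows(
  motion=[
    [[-0.3,0,0,0,0,0,0.85],[-0.3,0,0,0,0,0,0.85],[-0.3,0,0,0,0,0,0.85]],
  ],
)

```text
t: 10.22
tcp_pos: [0.5452, -0.0916, 0.0213]
ee_rot: [-1.126, 1.331, -1.331]
contact_force: [-1.0, -6.3, 0.7]
gripper_width: 0.146
```

>>> send_rows(
  motion=[
    [[10,0,0,0,0,0,0.85],[25,0,0,0,0,0,0.85],[25,-35,0,0,0,0,0.85],[25,-70,0,0,0,0,0.85],[25,-105,0,0,0,0,0.85],[25,-140,0,0,0,0,0.85],[0,-150,2,0,0,0,0.85],[-30,-150,4,0,0,0,0.85],[-60,-150,6,0,0,0,0.85],[-90,-150,6,0,0,0,0.85],[-103,-145,6,0,0,0,0.85],[-103,-140,6,0,0,0,0.85]],
  ],
)

```text
t: 11.22
tcp_pos: [0.5686, 0.013, 0.1615]
ee_rot: [-1.127, 1.327, -1.326]
contact_force: [0.6, 0.2, -1.3]
gripper_width: 0.146
```

```bash
python3 wr.py s6 side;python3 wr.py t6 top; python3 st.py 568.2 9.3 129; python3 - <<'E'
from h import *
a=load('side0.npz');b=load('s6.npz')
cv2.imwrite('pics/s6c.png',cv2.resize(b['p'][150:385,230:470,::-1],None,fx=2.5,fy=2.5))
E
```

```text
t 11.32 tcp [567.8   9.1 160.5] F [-0.98 -1.49  0.13] w 0.149 j [ 0.24  0.44 -0.39  1.83  0.21  0.91 -0.41]
[[-0.164 -0.001  0.986]
 [-0.986  0.    -0.164]
 [ 0.    -1.    -0.001]]
heading deg from +y 9.46578555545446 tilt 0.07855585299183464
shift [-0.3 31.5  0.4]
```

View pics/s6c.png

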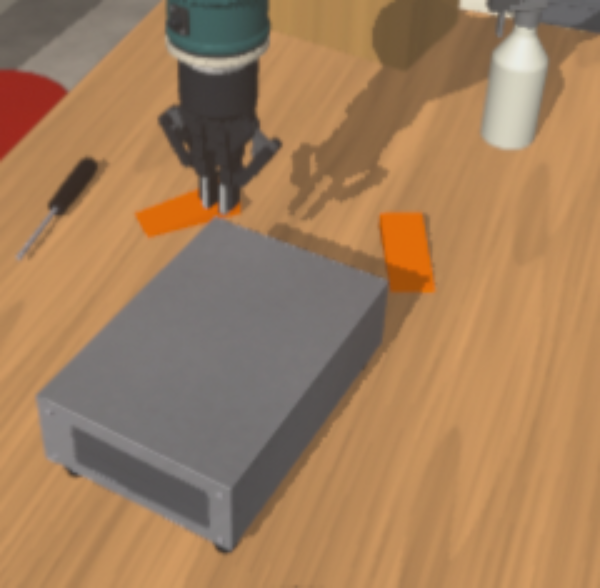

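>>> send_rows(
  motion=[
    [[0,12,0,0,0,0,0.85],[0,22,0,0,0,0,0.85],[0,27,0,0,0,0,0.85],[0,29,0,0,0,0,0.85],[0,29,0,0,0,0,0.85],[0,29,0,0,0,0,0.85]],
  ],
)

```text
t: 11.82
tcp_pos: [0.5683, 0.0091, 0.1323]
ee_rot: [-1.126, 1.331, -1.33]
contact_force: [-0.0, 0.1, 0.3]
gripper_width: 0.15
```

>>> send_rows(
  motion=[
    [[0,1,0,0,0,0,0.85],[0,2,0,0,0,0,0.85],[0,2,0,0,0,0,0.85],[0,2,0,0,0,0,0.85]],
  ],
)

```text
t: 12.15
tcp_pos: [0.5683, 0.0093, 0.1304]
ee_rot: [-1.126, 1.33, -1.33]
contact_force: [0.3, 0.7, 0.5]
gripper_width: 0.151
```

>>> send_rows(
  motion=[
    [[0,0.5,0,0,0,0,0.85],[0,1,0,0,0,0,0.85],[0,1,0,0,0,0,0.85]],
  ],
)

```text
t: 12.4
tcp_pos: [0.5683, 0.0093, 0.1294]
ee_rot: [-1.126, 1.33, -1.33]
contact_force: [0.0, -1.2, 2.1]
gripper_width: 0.15
```

>>> send_rows(
  motion=[
    [[0,0.5,0,0,0,0,0.85],[0,0.5,0,0,0,0,0.85],[0,0.5,0,0,0,0,0.85]],
  ],
)

```text
t: 12.65
tcp_pos: [0.5684, 0.0093, 0.1292]
ee_rot: [-1.126, 1.33, -1.331]
contact_force: [-2.3, -0.2, 8.2]
gripper_width: 0.15
```

>>> send_rows(
  motion=[
    [[0,0.3,0,0,0,0,0.85],[0,0.3,0,0,0,0,0.85],[0,0.3,0,0,0,0,0.85]],
  ],
)

```text
t: 12.9
tcp_pos: [0.5685, 0.0092, 0.1291]
ee_rot: [-1.126, 1.33, -1.331]
contact_force: [-4.6, -1.5, 11.5]
gripper_width: 0.15
```

>>> send_rows(
  motion=[
    [[0,0,0,0,0,0,0.85],[0,0,0,0,0,0,0.85],[0,0,0,0,0,0,0.85],[0,0,0,0,0,0,0.85],[0,0,0,0,0,0,0.85],[0,0,0,0,0,0,0.85],[0,0,0,0,0,0,0.85],[0,0,0,0,0,0,0.85],[0,0,0,0,0,0,0.85],[0,0,0,0,0,0,0.85],[0,0,0,0,0,0,0.85],[0,0,0,0,0,0,0.85]],
  ],
)

```text
t: 13.9
tcp_pos: [0.5684, 0.0093, 0.1291]
ee_rot: [-1.126, 1.33, -1.331]
contact_force: [-3.3, -0.5, 12.2]
gripper_width: 0.151
```

```bash
python3 st.py; python3 wr.py s7 side; python3 st.py; python3 - <<'E'
from h import *
a=load('side0.npz');b=load('s7.npz')
d=cv2.absdiff(a['p'],b['p'])[225:385,230:400].max(2)
cv2.imwrite('pics/s7d.png',cv2.resize(np.minimum(d.astype(int)*4,255).astype(np.uint8),None,fx=3,fy=3))
E
```

```text
t 13.9 tcp [568.4   9.3 129.1] F [-3.35 -0.53 12.16] w 0.151 j [ 0.22  0.49 -0.37  1.85  0.23  0.85 -0.43]
[[-0.165  0.     0.986]
 [-0.986 -0.    -0.165]
 [ 0.    -1.     0.001]]
heading deg from +y 9.514645053391273 tilt 0.03061161178506533
t 13.95 tcp [568.5   9.2 129.1] F [-4.12 -0.79 11.15] w 0.154 j [ 0.22  0.49 -0.37  1.85  0.23  0.85 -0.43]
[[-0.165  0.001  0.986]
 [-0.986 -0.    -0.165]
 [ 0.    -1.     0.001]]
heading deg from +y 9.512828942233995 tilt 0.03132624933385635
```

View pics/s7d.png

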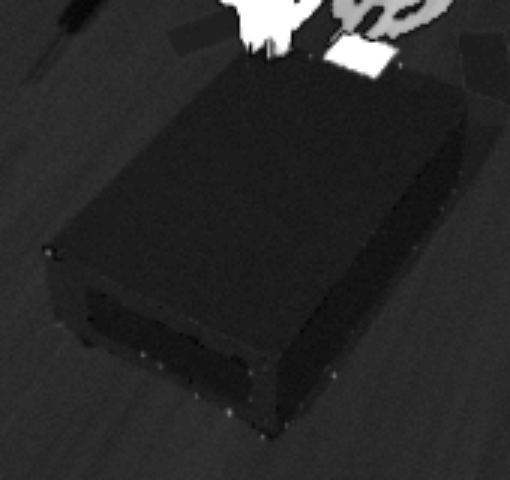

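Pressed at about 12 N for 1 s: the fingertips sank only ~0.3 mm in all, and the difference picture shows the cabinet edges unmoved. Next I lift off and check from behind that the wedge is still tight.

>>> send_rows(
  motion=[
    [[0,-5,0,0,0,0,0.85],[0,-30,0,0,0,0,0.85],[20,-40,-1,0,0,0,0.85],[50,-40,-2,0,0,0,0.85],[85,-40,-4,0,0,0,0.85],[115,-40,-6,0,0,0,0.85],[125,-10,-6,0,0,0,0.85],[125,25,-6,0,0,0,0.85],[125,60,-6,0,0,0,0.85],[125,90,-6,0,0,0,0.85],[125,108,-6,0,0,0,0.85],[125,108,-6,0,0,0,0.85]],
  ],
)

```text
t: 14.95
tcp_pos: [0.5417, -0.1129, 0.0188]
ee_rot: [-1.127, 1.331, -1.33]
contact_force: [0.1, -0.5, 0.7]
gripper_width: 0.147
```

```bash
python3 wr.py w8; python3 st.py 545.2 -91.6 21.3
```

```text
t 15.0 tcp [ 541.7 -112.8   19.7] F [-0.54 -0.19  0.11] w 0.15 j [ 0.38  0.63 -0.29  1.92  0.29  0.63 -0.26]
[[-0.165 -0.001  0.986]
 [-0.986  0.    -0.165]
 [-0.    -1.    -0.001]]
heading deg from +y 9.497988549222203 tilt 0.055210143643881916
shift [-21.5  -1.6  -0.1]
```

View pics/w8.png

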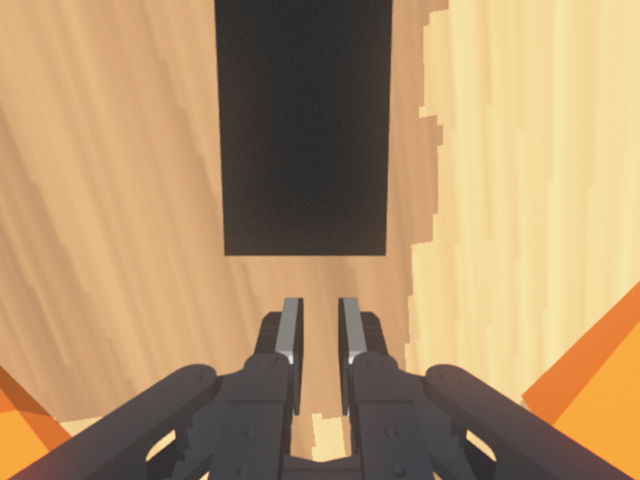

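```bash
python3 tip.py w8.npz 225 255.5 386 255.5
```

```text
heel [543.14283013 -81.91132909] width 49.9683150783894 heading 9.425694906541946 tip [562.79503629  36.46852897] local x,y -9.548295982857908 37.05660323939528
```

>>> send_rows(
  motion=[
    [[-6,-1.6,0,0,0,0,0.85],[-12,-1.6,0,0,0,0,0.85],[-17,-1.6,0,0,0,0,0.85],[-20,-1.6,0,0,0,0,0.85],[-20.5,-1.6,0,0,0,0,0.85],[-20.5,-1.6,0,0,0,0,0.85]],
  ],
)

```text
t: 15.5
tcp_pos: [0.5451, -0.0925, 0.0222]
ee_rot: [-1.126, 1.33, -1.33]
contact_force: [0.1, 0.2, 0.2]
gripper_width: 0.152
```

>>> send_rows(
  motion=[
    [[-0.7,0,0,0,0,0,0.85],[-0.7,0,0,0,0,0,0.85],[-0.7,0,0,0,0,0,0.85],[-0.7,0,0,0,0,0,0.85]],
  ],
)

```text
t: 15.83
tcp_pos: [0.5451, -0.0923, 0.0221]
ee_rot: [-1.126, 1.331, -1.331]
contact_force: [0.1, -0.3, -0.3]
gripper_width: 0.149
```

>>> send_rows(
  motion=[
    [[-0.6,0,0,0,0,0,0.85],[-0.6,0,0,0,0,0,0.85],[-0.6,0,0,0,0,0,0.85],[-0.6,0,0,0,0,0,0.85]],
  ],
)

```text
t: 16.17
tcp_pos: [0.5452, -0.0917, 0.0221]
ee_rot: [-1.126, 1.331, -1.331]
contact_force: [-0.3, -2.4, -0.4]
gripper_width: 0.149
```

>>> send_rows(
  motion=[
    [[-0.3,0,0,0,0,0,0.85],[-0.3,0,0,0,0,0,0.85],[-0.3,0,0,0,0,0,0.85],[-0.3,0,0,0,0,0,0.85]],
  ],
)

```text
t: 16.5
tcp_pos: [0.5452, -0.0915, 0.022]
ee_rot: [-1.126, 1.331, -1.331]
contact_force: [-0.6, -4.8, -0.1]
gripper_width: 0.148
```

>>> send_rows(
  motion=[
    [[5,0,0,0,0,0,0.85],[20,0,0,0,0,0,0.85],[40,0,0,0,0,0,0.85],[60,-10,0,0,0,0,0.85],[70,-45,0,0,0,0,0.85],[80,-85,0,0,0,0,0.85],[100,-125,0,0,0,0,0.85],[120,-160,0,0,0,0,0.85],[130,-180,0,0,0,0,0.85],[130,-180,0,0,0,0,0.85],[130,-180,0,0,0,0,0.85],[130,-180,0,0,0,0,0.85]],
  ],
)

```text
t: 17.5
tcp_pos: [0.5236, -0.2189, 0.2015]
ee_rot: [-1.126, 1.331, -1.329]
contact_force: [0.4, 1.2, 0.5]
gripper_width: 0.154
```

```bash
python3 wr.py w9; python3 wr.py t9 top; python3 wr.py s9 side; python3 st.py; python3 - <<'E'
from h import *
c=load('t9.npz')
vv,uu=np.mgrid[0:480,0:640]; P=pts(c,np.c_[uu.ravel(),vv.ravel()]).reshape(480,640,3)
reg=np.zeros((480,640),bool);reg[190:340,170:330]=1
m=reg&(abs(P[...,2]-0.112)<0.012)
cn=max(cv2.findContours(m.astype(np.uint8),0,1)[0],key=cv2.contourArea)
r=cv2.minAreaRect((onplane(c,cn.reshape(-1,2),0.112)[:,:2]*1000).astype(np.float32)); print(r)
q=P[cv2.erode(m.astype(np.uint8),np.ones((7,7)))>0]
A=np.c_[q[:,:2],np.ones(len(q))];print('slope',np.linalg.lstsq(A,q[:,2],rcond=None)[0])
E
```

```text
t 17.65 tcp [ 523.6 -218.6  201. ] F [-0.03 -0.25 -0.31] w 0.152 j [ 0.63  0.39 -0.36  1.8   0.16  0.99  0.04]
[[-0.164 -0.002  0.986]
 [-0.986  0.001 -0.164]
 [-0.001 -1.    -0.002]]
heading deg from +y 9.449462379924631 tilt 0.11103382191727935
((507.1418762207031, 150.2664337158203), (301.75079345703125, 197.94305419921875), 81.14321899414062)
slope [-0.00239596  0.00080861  0.11349934]
```

View pics/w9.png

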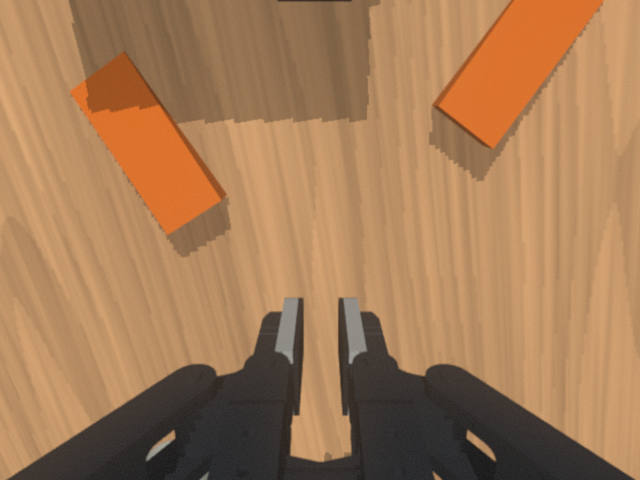

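View pics/s9.png

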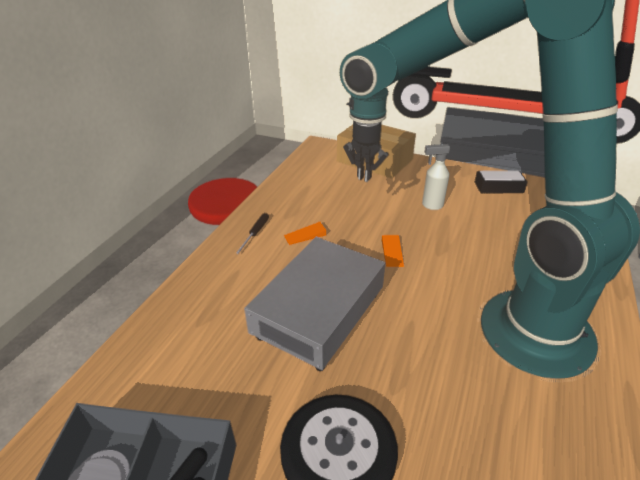

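The cabinet hasn't moved and is level, and nothing else was disturbed. The wedge heel just shows at the top of the wrist view (columns 278–352). The arm is clear of everything, so I'm handing in.

```bash
python3 -c "
from rig import workorder
print(workorder.hand_in())"
```

```text
the job is handed in; nothing more can be done
None
```

The wedge is in place under the short foot, the cabinet no longer rocks, and the job is handed in. No verdict was reported.

- **Push:** I slid the wedge along the bench from behind, thin end first. It bit with its thin end about 37 mm past the foot's outer face and about 10 mm to one side of its middle. The push force there was about 6 N.
- **Press test:** I pressed on the cabinet top over the foot at 11–12 N for just over a second. The fingertips sank only about 0.3 mm, and the side camera showed the cabinet staying put, so no second push was needed.
- **Last checks:** Touching the wedge again at about 5 N met resistance at the same spot, so it had not crept back. The cabinet's measured position changed by less than 0.1 mm. Its top was level to about 0.003 rad by depth, well within the limit. The bystanders show no movement in the side picture, and the arm is clear of everything.

No check failed. One limit is that I could not measure the force between wedge and foot directly; I inferred it from the push resistance and the press test.

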